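Rock the sorter's seesaw gate and feed the balls down the other chute

TASK

With the fingertips, rock the seesaw gate of the ball sorter over to its other side (its raised pad can simply be pressed down) and leave it there. Then push both steel balls along the feed channel and over its lip so that they drop onto the gate and roll into the chute that was not served before. The balls are only pushed, never pinched, lifted or carried, and the tin, the brass block and the jar beside the sorter stay where they are.

Things in the scene. Friction and masses are not known exactly. Their poses are not given: they have to be found in the camera images.
- sorter: Fixed ball sorter of plywood and aluminium, 334 mm wide (its y), 190 mm deep (x). Origin on the bench surface; x runs along the feed channel in the feeding direction, away from the robot (yaw varies), y left, z up. Fixed parts rise to 112 mm. Past the channel's lip (x = 35 mm) is a cross slot, x = 35 to 65 mm, in which the gate tilts; its front plate is 86 mm high.
- lip (a point): Front end of the feed channel, mid-width on its floor; sorter axes. Level channel along sorter x at y = 0 from x = -85 mm (open rear end) to the lip at x = +35 mm: floor 88 mm above the bench, 26 mm wide. Side walls rise only 5 mm (93 mm above the bench): a fingertip whose end is at 95 to 98 mm clears them and meets the ball at its centre height; pushing higher up wedges it. Balls drop 10 mm from the lip onto the gate.
- back_plate (a point): Middle of the top edge of the back plate (112 mm high, 4 mm thick, 130 mm wide), which stops the balls; its front face is 30 mm past the lip. The rocker bar with the two press pads is behind it.
- chute_left (a point): Where the first ball comes to rest: ball-centre point at the lower end of the left (+y) chute, at sorter x = 50, y = +146, z = 33 mm. The chute is 30 mm wide, slopes down from under the gate and is closed by an end stop; a second ball rests against the first.
- chute_right (a point): The same for the right (-y) chute, at sorter y = -146 mm.
- gate (a joint): Tilt of the seesaw gate about its pivot shaft (along the sorter's x, at x = +50 mm, y = 0, 55 mm above the bench), rad. +0.30 = left (+y) side down: balls go to the left chute and the right pad is raised; -0.30 = right side down: balls go to the right chute and the left pad is raised. Top-heavy (brass counterweight roll on top of the rocker bar, up to 133 mm high): it rests at either end stop, yields to about 2 N on the raised pad, and falls over by itself once past 0.
- pad_left (a point): Centre of the top face of the left press pad: a dark steel plate 30 mm (x) by 34 mm (y), 6 mm thick, at the left end of the rocker bar behind the back plate; turns with the gate. In the sorter's frame it lies at x = +87 mm; its top is about 129 mm above the bench when raised and about 81 mm when down, at y about +61 mm raised and +92 mm down. Axes as the gate's (its tilt included).
- pad_right (a point): The same for the right press pad: x = +87 mm; y about -61 mm raised (129 mm high) and -92 mm down (81 mm high).
- ball_front: Loose polished steel ball, 24 mm diameter, 55 g, in the feed channel, the one nearer the lip; origin at its centre (100 mm above the bench while in the channel). Rolls easily; stays where it is until pushed.
- ball_rear: The same kind of ball farther back in the channel, 30 to 65 mm behind the front one; pushing it forward from behind moves both. Origin at its centre.
- flux_tin: Bystander: small black round tin, 41 mm wide and 24 mm high, on the bench left of the feed channel; origin under its centre.
- doming_block: Bystander: brass cube of 42 mm with hollows, on the bench right of the feed channel; origin under its centre.
- jar: Bystander: small glass jar with a black cap, 43 mm wide and 66 mm high, on the bench to the right of the sorter; origin under its centre.
Things that resemble listed ones, but are neither listed nor needed, are in the scene too. What is shaped like the ball_rear but green or pink is not meant.

How it is judged:
By the outcome, as a careful person would: the job done as asked, in the order asked, and still so for the second after the job is handed in, with the robot touching nothing.
It also fails if it takes over 42 s, if anything falls off the work surface, if the arm or the gripper's body presses on something with over 40 N, if the wrist force passes 120 N, or if a joint passes its speed limit or range.

ROBOT

A 6-joint arm with a two-finger parallel gripper is mounted at the origin on a cart in front of the work surface, level with it; the furniture and walls round the work are solid. World frame = base frame: x ahead of the robot, y to its left, z up, the work surface at z = 0. Lengths are in mm, angles in rad, forces in N, time in s.
With the tool pointing down it reaches from about 300 to 775 mm from the base axis. Payload 14.6 kg.
Tool frame: the origin (TCP) lies between the finger pads; the fingertips stand 22 mm ahead of it and the grasp point (between the pads) lies 3 mm ahead of it; z points along the fingers, y is the line along which they close (so a half turn about z gives the same grasp; the last joint's range is limited). The gripper opens to 85 mm and grips with 20 to 120 N. Pads are 22 mm wide; open, the fingers measure 114 mm over their backs; the gripper's body (76 mm by 85 mm) begins 54 mm behind the grasp point. The pads swing forward as they close: fully open they stand 13 mm farther back than shut.
Start: joints at [1.251, 0.3, 1.521, -0, 1.321, -0.067], TCP at [137.562, 532.51, 253.281] pointing down, gripper open.
Joint ranges: [-3.03, 3.03], [-0.79, 2.21], [0.23, 2.52], [-1.04, 4.18], [0, 3.07], [-2.55, 2.55]. Speed limits (rad/s): [2.22, 2.22, 2.57, 3.14, 3.14, 3.14].

INTERFACE

Orientations are given as a 3x3 rotation matrix whose columns are the frame's x, y, z axes.
In Python, from cell import robot gives the robot as it stands.
- The arm moves only by the tool step_arm, never from a script. Its argument "series" is a list that holds one entry, the list of rows, each a list of 6 numbers: the shift along the tool's x, y, z in mm, then the turn, a rotation vector about the tool's x, y, z in degrees. In form: [[[dx, dy, dz, rx, ry, rz], ...]]. A call has 1 to 8 rows; each row shifts and turns the commanded pose from where the row before left it, along the tool's axes as they then stand; what a row does not reach is not made up. A row lasts 1/12 s, in which the tool goes at most 41.7 mm and 7.16 degrees, less where a joint would pass 70% of its speed; a pose out of reach is approached as far as the arm can. A call with a gripper value outside its range is refused whole. "hand" is the gripper command: -1 is shut, 1 is fully open, values between are in proportion, set as the call begins (left out, the last holds). The fingers move at their own pace and stop on an object; "grip_force" is the grip in N (left out, the last holds). Time passes only in rows, so rows that do not move let the fingers close. It gives the time, the measured TCP pose, the force, the opening and the grip force at its end, in the units of the state.
- robot.get_state(): the state, without advancing time (a new reading comes with each control period).
- robot.snapshot(name): name is "scene" or "top" or "wrist"; returns a dict with "frame" (400x640x3 uint8, red, green, blue), "K" (3x3 intrinsics, pixels), "extrinsics" (4x4, takes a point from world to camera coordinates). Camera axes: x right, y up, looking along -z (the intrinsics and any distortion apply to the point x, -y, -z); pixel columns grow to the right and rows downward; lengths in mm; the calibration is good to about 2 mm. A picture is of the moment at which its call begins. There is no depth.
- robot.hand_in(): hands the job in; it is judged then, once.
The state is a dict: "time_s": time; "joints": joint angles; "qvel": joint speeds; "tau": joint torques, N m; "eef_pos": TCP position; "tool_rot": TCP orientation; "ft_force": force on the tool from outside, world axes, zero at the start; "moment": the same for the moment, N m; "finger_gap": finger opening in mm; "gripper_force": force on a finger pad.
Only numpy, scipy, OpenCV 4.12 (cv2) and the standard library are available. Lean on these libraries where they do the work, as an engineer would, in place of code of your own. Each camera call takes 0.05 s, during which the arm holds its last target. There are 200 camera calls.

## Working session

There is one attempt and no reset: what is moved stays moved. The work goes in short steps, Python scripts to look and compute and a tool call to move; the robot and the scene stay as the last step left them, time stands still between calls to the robot, and variables do not carry over. Pictures are saved under pics/ and viewed, at most 10 in all, crops included, and the job is handed in when it is done.

Besides the shell and the picture viewer there is one more tool, called by a JSON object that holds its "name" and its "arguments", one argument or row to a line. step_arm: Moves the arm, as the interface text tells. Its arguments: {"type":"object","properties":{"series":{"type":"array"},"hand":{"type":"number"},"grip_force":{"type":"number"}},"required":["series"]}

```bash
mkdir -p pics
python3 - <<'E'
from cell import robot
import cv2,pickle
d={}
for n in("scene","top"):
    s=robot.snapshot(n); d[n]=s; cv2.imwrite(f"pics/{n}0.png",s["frame"][:,:,::-1])
    print(n,s["K"],s["extrinsics"], [k for k in s])
pickle.dump(d,open("s0.pkl","wb"))
st=robot.get_state();print(st)
E
```

```text
scene [[437.80162434   0.         320.39204069]
 [  0.         437.80162434 199.58673994]
 [  0.           0.           1.        ]] [[ 8.05910228e-01 -5.92025508e-01  3.80820536e-03 -4.96024748e+02]
 [ 2.85221681e-01  3.93886116e-01  8.73786198e-01 -1.29848946e+02]
 [-5.18803717e-01 -7.03107052e-01  4.86295360e-01 -8.39904469e+02]
 [ 0.00000000e+00  0.00000000e+00  0.00000000e+00  1.00000000e+00]] ['frame', 'K', 'extrinsics']
top [[450.68731214   0.         317.28940673]
 [  0.         450.68731214 197.12502707]
 [  0.           0.           1.        ]] [[ 8.26328797e-03 -9.99621018e-01  2.62590767e-02 -2.22166637e+02]
 [ 9.98012756e-01  9.88476942e-03  6.22320608e-02 -4.52693788e+02]
 [-6.24680408e-02  2.56926521e-02  9.97716208e-01 -9.23611437e+02]
 [ 0.00000000e+00  0.00000000e+00  0.00000000e+00  1.00000000e+00]] ['frame', 'K', 'extrinsics']
{'time_s': 0.1, 'joints': array([ 1.25138748e+00,  3.00389679e-01,  1.52152441e+00,  9.65053559e-08,
        1.32066853e+00, -6.65924665e-02]), 'qvel': array([-0.00083331, -0.00032106, -0.00301596,  0.00118589,  0.00164233,
        0.00084184]), 'tau': array([ 6.71438520e-04, -5.44386220e+01, -3.62365758e+01, -1.50295600e-04,
        3.22177657e-03, -1.95123755e-05]), 'eef_pos': array([137.51393701, 532.34336233, 252.78993356]), 'tool_rot': array([[-9.68211781e-01,  2.50131668e-01, -3.10943998e-04],
       [ 2.50131853e-01,  9.68211327e-01, -9.39867156e-04],
       [ 6.59689617e-05, -9.87767451e-04, -9.99999510e-01]]), 'ft_force': array([-0.04347035,  0.89665245,  0.43886359]), 'moment': array([0.00460972, 0.00999051, 0.01361536]), 'gripper_force': 0.0, 'finger_gap': 85.25142486610945}
```

View pics/top0.png

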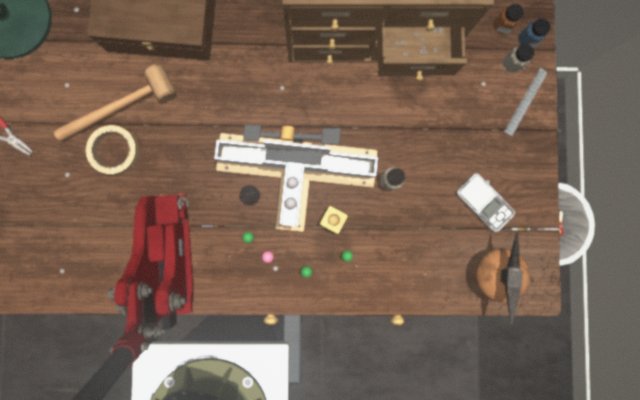

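View pics/scene0.png

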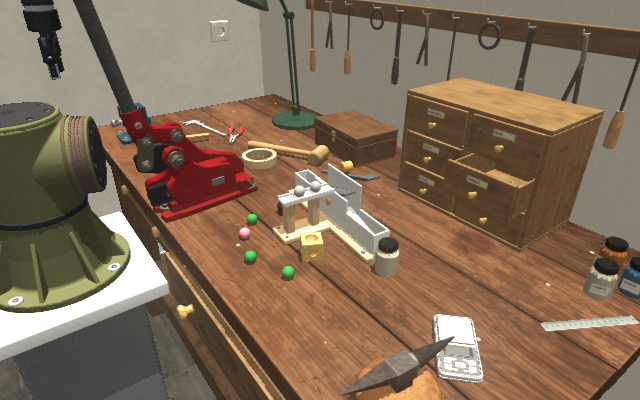

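```bash
cat > h.py <<'E'
import numpy as np,cv2
def proj(s,P):
    P=np.atleast_2d(np.array(P,float)); c=P@s["extrinsics"][:3,:3].T+s["extrinsics"][:3,3]
    c=c*[1,-1,-1]; u=c@s["K"].T; return u[:,:2]/u[:,2:]
def unproj(s,uv,z):
    R=s["extrinsics"][:3,:3];t=s["extrinsics"][:3,3]; o=-R.T@t
    r=np.linalg.inv(s["K"])@[uv[0],uv[1],1]; d=R.T@(r*[1,-1,-1])
    return o+d*(z-o[2])/d[2]
E
python3 - <<'E'
import pickle,cv2,numpy as np
from h import *
d=pickle.load(open("s0.pkl","rb"))
a=cv2.resize(d["top"]["frame"][115:240,205:405],None,fx=4,fy=4,interpolation=cv2.INTER_CUBIC)
cv2.imwrite("pics/topc.png",a[:,:,::-1])
a=cv2.resize(d["scene"]["frame"][150:280,260:410],None,fx=4,fy=4,interpolation=cv2.INTER_CUBIC)
cv2.imwrite("pics/scenec.png",a[:,:,::-1])
print(unproj(d["top"],(291,182),100),unproj(d["top"],(290,203),100),unproj(d["top"],(160,200),100))
E
```

```text
[ 477.84975993 -165.60939152  100.        ] [ 437.81286173 -164.18970017  100.        ] [441.13308072  80.54925758 100.        ]
```

View pics/topc.png

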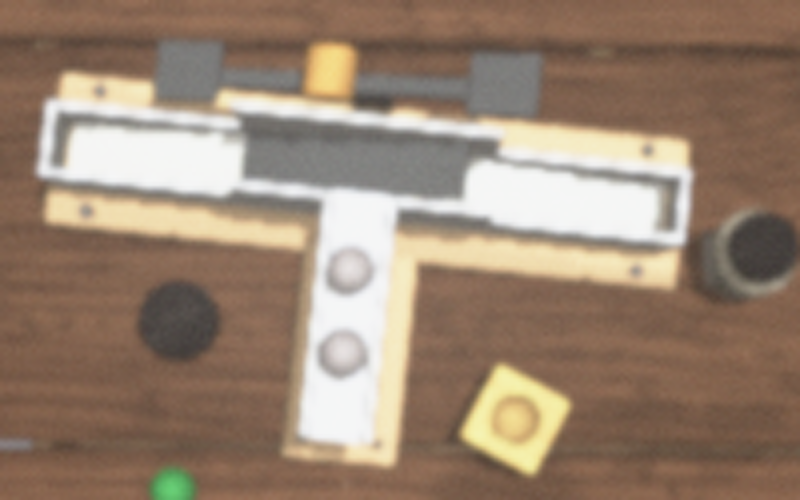

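View pics/scenec.png

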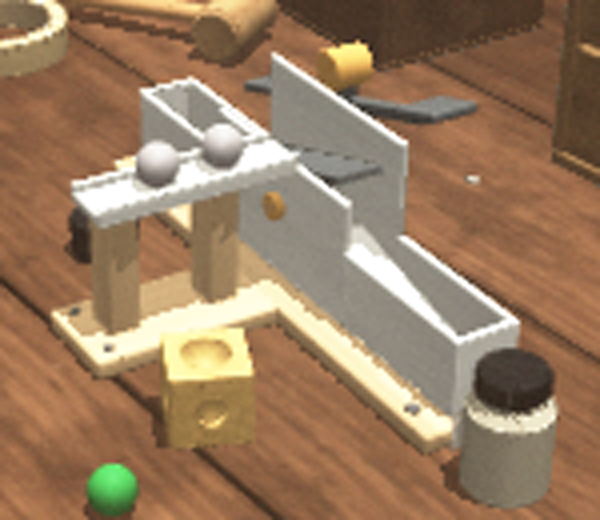

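Run:
```python
import pickle,numpy as np
from scipy.optimize import least_squares
from h import *
d=pickle.load(open("s0.pkl","rb"))
T=lambda L:np.array(L,float)/4+[205,115]
S=lambda L:np.array(L,float)/4+[260,150]
tp=T([(338,442),(232,106),(500,131),(190,70),(506,85)])-.4
sp=S([(272,56),(406,145),(260,85),(447,108)])-.4
bt=T([(349,270),(343,354)])-.4
bs=S([(222,146),(157,163)])-.4
for nm,pl,pr in(("L raised",(87,61,129),(87,-92,81)),("R raised",(87,92,81),(87,-61,129))):
    A=[(-85,0,92),(67,65,112),(67,-65,112),pl,pr]; B=[(67,65,112),(67,-65,112),pl,pr]
    def w(p,P):
        P=np.array(P,float);c,s=np.cos(p[2]),np.sin(p[2])
        return np.c_[p[0]+c*P[:,0]-s*P[:,1],p[1]+s*P[:,0]+c*P[:,1],P[:,2]]
    def f(p):
        bb=w(p,[(p[3],0,100),(p[4],0,100)])
        return np.r_[proj(d["top"],w(p,A))-tp,proj(d["scene"],w(p,B))-sp,proj(d["top"],bb)-bt,proj(d["scene"],bb)-bs].ravel()
    r=least_squares(f,[520,-165,0,0,-40]); p=r.x
    print(nm,r.cost,p,"\n",np.round(r.fun.reshape(-1,2),1).tolist())
    print(np.round(w(p,[pl,pr,(p[3],0,100),(p[4],0,100),(-85,0,88),(35,0,88)])).tolist())
s=d["top"]
for n,uv,z in(("tin",(249,195),24),("block",(333,219),42),("jar",(395,177),66)):print(n,unproj(s,uv,z).round())
```

```text
L raised 501.6420276645772 [ 4.81484230e+02 -1.64482920e+02  3.09359781e-02 -3.07814121e+00
 -4.33893168e+01] 
 [[2.3, -0.3], [-7.6, 3.6], [-5.6, -3.9], [3.9, 0.2], [5.7, 0.2], [-6.1, -1.4], [-1.0, -3.3], [4.9, -17.1], [3.8, 21.1], [-1.4, -0.4], [0.5, -0.3], [-0.7, -0.3], [-0.0, 0.9]]
[[567.0, -101.0, 129.0], [571.0, -254.0, 81.0], [478.0, -165.0, 100.0], [438.0, -166.0, 100.0], [397.0, -167.0, 88.0], [516.0, -163.0, 88.0]]
R raised 17.090681670341787 [ 4.81079060e+02 -1.69813448e+02 -8.41721102e-02 -3.71975496e+00
 -4.33124263e+01] 
 [[-0.0, -0.2], [-0.5, 0.1], [1.1, 0.5], [-1.2, 0.6], [-1.0, -0.4], [-0.2, -0.2], [0.1, 0.0], [3.7, -1.4], [-3.0, -1.1], [1.2, 0.2], [0.7, -0.1], [0.3, 0.7], [0.0, 1.0]]
[[576.0, -85.0, 81.0], [563.0, -238.0, 129.0], [477.0, -170.0, 100.0], [438.0, -166.0, 100.0], [396.0, -163.0, 88.0], [516.0, -173.0, 88.0]]
tin [457. -77.  24.]
block [ 409. -250.   42.]
jar [ 493. -371.   66.]
```

Run:
```python
import pickle,numpy as np
from h import *
d=pickle.load(open("s0.pkl","rb"))
def plane(s,a,b):
    R=s["extrinsics"][:3,:3];o=-R.T@s["extrinsics"][:3,3]
    n=np.cross(unproj(s,a,0)-o,unproj(s,b,0)-o);n/=np.linalg.norm(n);return n,n@o,o
n1,d1,o1=plane(d["scene"],(134,111),(84,0)); n2,d2,o2=plane(d["top"],(127,343),(82,391))
print(o1,o2)
for z in(100,200,300,400,500,600,700):
    print(z,np.linalg.solve(np.array([n1[:2],n2[:2]]),[d1-n1[2]*z,d2-n2[2]*z]).round())
```

```text
[   1.04159201 -833.05636169  523.79082701] [ 395.9338055  -193.87763874  955.50805907]
100 [238.  77.]
200 [218.  81.]
300 [197.  85.]
400 [176.  88.]
500 [156.  92.]
600 [135.  96.]
700 [115. 100.]
```

Run:
```python
from cell import robot
import cv2
s=robot.snapshot("wrist"); cv2.imwrite("pics/w0.png",s["frame"][:,:,::-1])
```

```text
(no output)
```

View pics/w0.png

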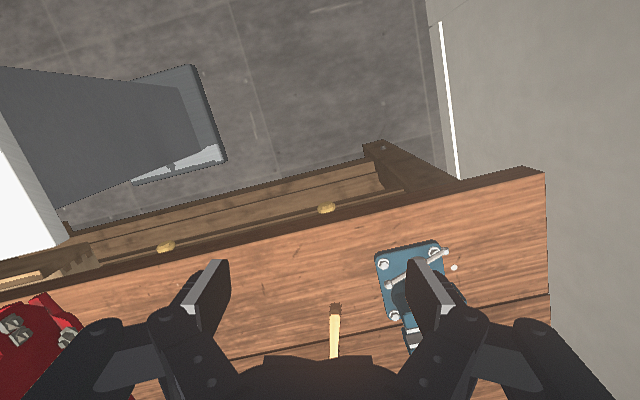

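{"name": "step_arm", "arguments": {
  "series": [
    [[-20, -1, -30, 0, 0, 2], [-20, -1, -30, 0, 0, 2], [-20, -1, -30, 0, 0, 2], [-20, -1, -30, 0, 0, 2]]
  ],
  "hand": -1
}}

```text
time_s: 0.48
eef_pos: [213.2, 504.1, 374.5]
tool_rot: [[-0.923, 0.384, -0.0], [0.384, 0.923, -0.0], [0.0, -0.001, -1.0]]
ft_force: [0.3, 0.2, -0.8]
finger_gap: 38.7
gripper_force: 0.0
```

Run:
```python
from cell import robot
import cv2,numpy as np,pickle
d=pickle.load(open("s0.pkl","rb"))
o=[]
for n in("scene","top"):
    f=robot.snapshot(n)["frame"]; o+=[np.hstack([f,cv2.convertScaleAbs(cv2.absdiff(f,d[n]["frame"]),alpha=3)])]
a=np.vstack(o);a=cv2.resize(a,(800,500),interpolation=cv2.INTER_AREA);cv2.imwrite("pics/d1.png",a[:,:,::-1])
st=robot.get_state();print(st["time_s"],st["joints"],st["eef_pos"],st["tool_rot"])
```

```text
0.5833 [ 1.10143758e+00  2.31312257e-01  1.32249140e+00 -4.14298305e-04
  1.58053179e+00 -7.32063421e-02] [214.85506059 504.35710484 378.01766722] [[-9.22548638e-01  3.85863542e-01  3.65198851e-03]
 [ 3.85879669e-01  9.22527713e-01  6.28496017e-03]
 [-9.43923615e-04  7.20740956e-03 -9.99973581e-01]]
```

View pics/d1.png

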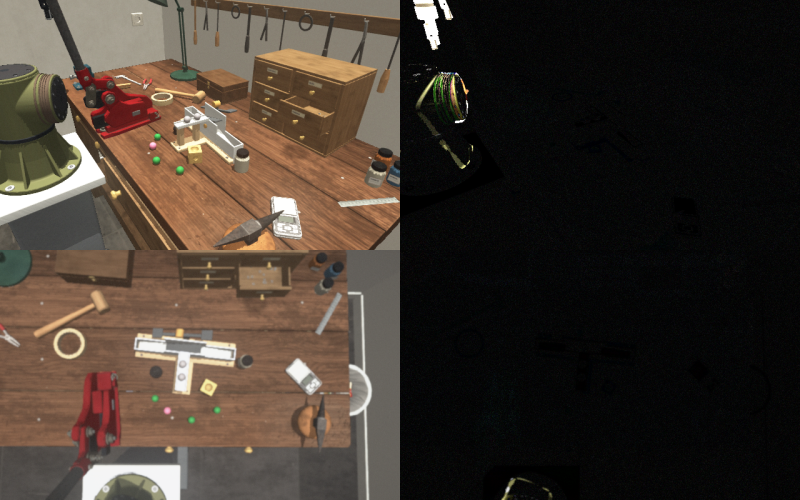

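{"name": "step_arm", "arguments": {
  "series": [
    [[0, -30, -2, 7, 0, 0], [0, -30, -2, 7, 0, 0], [0, -30, -2, 7, 0, 0], [0, -30, -2, 7, 0, 0], [0, -30, -2, 7, 0, 0], [0, -30, -2, 7, 0, 0], [0, -30, -2, 7, 0, 0], [0, -30, -2, 7, 0, 0]]
  ]
}}

```text
time_s: 1.25
eef_pos: [134.2, 315.9, 483.5]
tool_rot: [[-0.924, 0.211, -0.319], [0.382, 0.511, -0.77], [0.0, -0.833, -0.553]]
ft_force: [0.3, -0.1, 0.8]
finger_gap: 0.1
gripper_force: 0.0
```

Run:
```python
from cell import robot
import cv2,pickle
from h import *
s=robot.snapshot("wrist"); pickle.dump(s,open("w1.pkl","wb")); f=s["frame"].copy()
for z,x,y in((100,238,77),(200,218,81),(300,197,85),(400,176,88),(500,156,92),(600,135,96),(700,115,100)):
    p=proj(s,(x,y,z))[0]; print(z,p.round()); cv2.circle(f,tuple(int(v) for v in np.clip(p,-2000,2000)),3,(0,255,255),-1)
cv2.imwrite("pics/w1.png",f[:,:,::-1])
st=robot.get_state();print(st["time_s"],st["joints"],st["eef_pos"])
```

```text
100 [440. 261.]
200 [401. 266.]
300 [351. 271.]
400 [286. 278.]
500 [200. 288.]
600 [ 77. 302.]
700 [-111.  323.]
1.3 [ 1.10304215  0.18680949  1.35996005 -0.11893149  2.58309455 -0.1423067 ] [133.61463175 314.61309078 486.14631541]
```

View pics/w1.png

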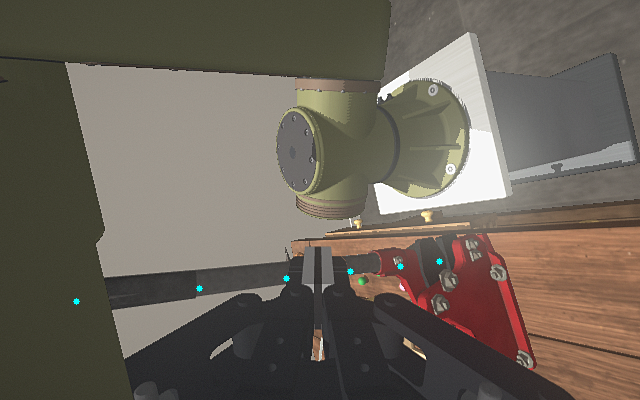

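{"name": "step_arm", "arguments": {
  "series": [
    [[0, -38, -8, 0, 0, 0], [0, -38, -8, 0, 0, 0], [0, -38, -8, 0, 0, 0], [0, -38, -8, 0, 0, 0], [0, -38, -8, 0, 0, 0], [0, -38, -8, 0, 0, 0], [0, -38, -8, 0, 0, 0]]
  ]
}}

```text
time_s: 1.88
eef_pos: [102.8, 233.5, 700.7]
tool_rot: [[-0.928, 0.214, -0.304], [0.372, 0.52, -0.769], [-0.007, -0.827, -0.562]]
ft_force: [0.7, 0.0, -0.4]
finger_gap: 0.2
gripper_force: 0.0
```

Run:
```python
from cell import robot
import cv2,pickle
from h import *
s=robot.snapshot("wrist"); f=s["frame"].copy()
for z,x,y in((300,197,85),(400,176,88),(500,156,92),(600,135,96),(700,115,100)):
    p=proj(s,(x,y,z))[0]; print(z,p.round()); cv2.circle(f,tuple(int(v) for v in np.clip(p,-2000,2000)),3,(0,255,255),-1)
cv2.imwrite("pics/w2.png",f[:,:,::-1])
st=robot.get_state();print(st["time_s"],st["joints"],st["eef_pos"],st["tool_rot"])
```

```text
300 [492. 251.]
400 [453. 255.]
500 [403. 261.]
600 [335. 269.]
700 [237. 281.]
1.9333 [ 1.08859937  0.0625454   0.99913691 -0.77763785  3.01502932 -0.82507476] [102.8297985  232.83940232 701.74760187] [[-0.92864663  0.2141869  -0.30288512]
 [ 0.37089082  0.51968451 -0.76965448]
 [-0.0074452  -0.82707435 -0.56204323]]
```

View pics/w2.png

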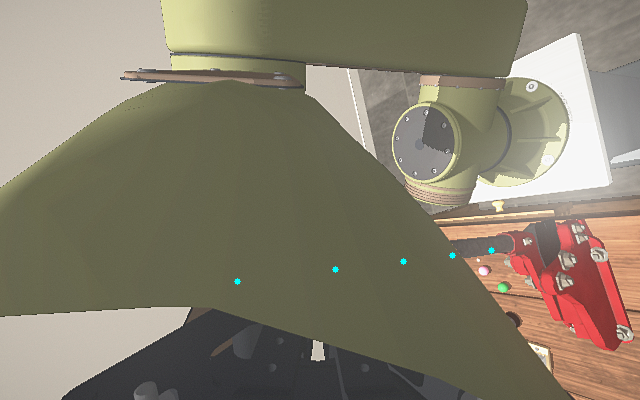

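Run:
```python
import numpy as np,pickle
D=[([1.25138748,.300389679,1.52152441],[137.51393701,532.34336233,252.78993356],[-3.1e-4,-9.4e-4,-1]),
([1.10143758,.231312257,1.32249140],[214.85506,504.3571,378.01767],[.00365,.00628,-.99997]),
([1.08859937,.0625454,.99913691],[102.8298,232.8394,701.7476],[-.30288512,-.76965448,-.56204323])]
A=[];b=[]
for q,p,z in D:
    c,s=np.cos(q[0]),np.sin(q[0]);e=np.array([c,s,0]);l=np.array([-s,c,0]);k=np.array([0,0,1]);q2=q[1];q23=q[1]+q[2]
    A.append(np.c_[e,k,np.sin(q2)*e+np.cos(q2)*k,np.sin(q23)*e+np.cos(q23)*k,l,z]);b.append(p)
x,r,rk,sv=np.linalg.lstsq(np.vstack(A),np.hstack(b),rcond=None);print("a h L1 L2 d t",x.round(1),r,sv.round(2))
f=pickle.load(open("w1.pkl","rb"))["frame"]
for row in(270,276,282,288,294,300,306):print(row,[int(v) for v in f[row,95:150:2].astype(int).sum(1)//3])
print(f[288,95:140:3].tolist())
```

```text
a h L1 L2 d t [ 28.5 348.5 260.6 457.4  36.9 231.3] [0.99624131] [2.99 2.32 1.73 0.78 0.3  0.04]
270 [59, 56, 56, 55, 149, 147, 148, 147, 147, 148, 148, 149, 149, 147, 147, 147, 148, 148, 148, 149, 147, 148, 148, 147, 151, 149, 150, 146]
276 [56, 59, 60, 56, 67, 162, 163, 162, 132, 104, 109, 83, 64, 69, 56, 45, 48, 41, 35, 36, 38, 36, 39, 42, 45, 48, 46, 48]
282 [59, 55, 61, 57, 58, 42, 48, 45, 45, 49, 47, 51, 53, 49, 51, 53, 53, 52, 49, 56, 57, 58, 50, 51, 57, 50, 53, 53]
288 [58, 60, 59, 59, 59, 61, 50, 49, 45, 54, 52, 49, 53, 53, 55, 59, 57, 56, 56, 53, 56, 56, 55, 53, 57, 55, 53, 58]
294 [58, 58, 56, 59, 57, 58, 56, 55, 49, 52, 50, 53, 51, 49, 56, 60, 57, 63, 63, 66, 63, 53, 54, 53, 55, 54, 51, 53]
300 [55, 58, 58, 58, 61, 60, 60, 33, 46, 50, 57, 59, 56, 54, 50, 53, 54, 55, 54, 56, 51, 53, 52, 54, 58, 61, 59, 58]
306 [58, 58, 58, 56, 60, 61, 57, 57, 50, 48, 55, 50, 54, 54, 51, 51, 45, 45, 45, 44, 69, 96, 154, 153, 150, 150, 150, 149]
[[64, 62, 48], [66, 64, 50], [64, 63, 50], [63, 63, 48], [51, 49, 50], [50, 50, 49], [55, 55, 54], [54, 55, 53], [53, 54, 52], [56, 57, 56], [59, 60, 58], [55, 52, 53], [57, 56, 56], [57, 56, 55], [57, 55, 57]]
```

```bash
cat > plan.py <<'E'
import numpy as np
from scipy.spatial.transform import Rotation as Ro
a,h,L1,L2,d,t=28.5,348.5,260.6,457.4,36.9,231.3
def wrist(q1,q2,q23):
    return np.array([q1,a+L1*np.sin(q2)+L2*np.sin(q23),h+L1*np.cos(q2)+L2*np.cos(q23)])  # cylindrical
def wxyz(w): 
    c,s=np.cos(w[0]),np.sin(w[0]); return np.array([c*w[1]-s*d,s*w[1]+c*d,w[2]])
def wcyl(p):
    r=np.sqrt(p[0]**2+p[1]**2-d*d); return np.array([np.arctan2(p[1],p[0])-np.arctan2(d,r),r,p[2]])
def rot(q1,p,q6=0):
    e=np.array([np.cos(q1),np.sin(q1),0]);l=np.array([-e[1],e[0],0]);k=np.array([0,0,1.])
    return np.c_[l,-np.cos(p)*e+np.sin(p)*k,np.sin(p)*e+np.cos(p)*k]@Ro.from_rotvec([0,0,q6]).as_matrix()
def ik(w):
    x,z=w[1]-a,w[2]-h; D=np.hypot(x,z); g=np.arctan2(x,z)
    q3=np.pi-np.arccos((L1**2+L2**2-D*D)/(2*L1*L2)); q2=g-np.arctan2(L2*np.sin(q3),L1+L2*np.cos(q3)); return q2,q3
def rows(pose,path):
    """path: list of (wristcyl, R); prints rounded rows chained from pose=(pos,R)"""
    P,R=pose; out=[]
    for w,Rg in path:
        g=wxyz(w)+t*Rg[:,2]
        dx=(R.T@(g-P)).round(0); rv=Ro.from_matrix(R.T@Rg).as_rotvec(degrees=True).round(1)
        P=P+R@dx; R=R@Ro.from_rotvec(rv,degrees=True).as_matrix(); out.append([*map(float,dx),*map(float,rv)])
        q2,q3=ik(w); print([int(v) for v in dx],rv.tolist(),"|",np.round([w[0],q2,q3],2),P.round()) 
    return P,R
def interp(w0,R0,w1,R1,n,inq1=True):
    Rr=Ro.from_matrix(R0).inv()*Ro.from_matrix(R1); v=Rr.as_rotvec()
    return [(w0+(w1-w0)*k/n,(Ro.from_matrix(R0)*Ro.from_rotvec(v*k/n)).as_matrix()) for k in range(1,n+1)]
E
python3 - <<'E'
from cell import robot
from plan import *
s=robot.get_state();P,R=np.array(s["eef_pos"]),np.array(s["tool_rot"])
w0=wcyl(P-t*R[:,2]);print(w0,ik(w0),s["joints"][:3])
w1=wrist(1.1,-.5,.5);R1=rot(1.1,np.pi/2)
Rm=rot(1.1,np.pi*.95)
wm=(w0+w1)/2
p=rows((P,R),interp(w0,R,wm,Rm,12)+interp(wm,Rm,w1,R1,13))
E
```

```text
[  1.08961862 444.22368811 831.74820035] (np.float64(0.0632086536479799), np.float64(0.997897405176789)) [1.08859937 0.0625454  0.99913691]
[2, 9, 7] [-5.4, 0.2, 0.4] | [1.09 0.02 1.02] [101. 233. 690.]
[2, 9, 5] [-5.4, 0.2, 0.4] | [ 1.09 -0.01  1.04] [100. 235. 680.]
[2, 8, 4] [-5.4, 0.2, 0.4] | [ 1.09 -0.05  1.06] [ 99. 239. 672.]
[2, 7, 3] [-5.4, 0.3, 0.4] | [ 1.09 -0.09  1.08] [ 99. 243. 665.]
[2, 8, 1] [-5.4, 0.2, 0.4] | [ 1.09 -0.12  1.1 ] [ 99. 249. 660.]
[2, 7, 0] [-5.4, 0.2, 0.4] | [ 1.09 -0.15  1.11] [100. 255. 656.]
[1, 7, -1] [-5.4, 0.2, 0.4] | [ 1.09 -0.18  1.12] [102. 262. 654.]
[2, 7, -3] [-5.4, 0.2, 0.4] | [ 1.09 -0.21  1.13] [103. 270. 655.]
[1, 7, -4] [-5.4, 0.2, 0.4] | [ 1.09 -0.24  1.14] [106. 277. 657.]
[1, 8, -5] [-5.3, 0.2, 0.5] | [ 1.09 -0.27  1.14] [109. 285. 661.]
[1, 8, -7] [-5.4, 0.3, 0.4] | [ 1.09 -0.3   1.15] [111. 293. 668.]
[2, 9, -8] [-5.4, 0.2, 0.4] | [ 1.09 -0.32  1.15] [113. 302. 677.]
[0, 14, -9] [-6.3, -0.0, -0.0] | [ 1.1  -0.34  1.15] [119. 313. 688.]
[0, 14, -10] [-6.2, -0.0, -0.0] | [ 1.1  -0.36  1.14] [124. 322. 701.]
[0, 16, -11] [-6.2, -0.0, -0.0] | [ 1.1  -0.38  1.14] [129. 332. 717.]
[0, 17, -12] [-6.3, -0.0, -0.0] | [ 1.1  -0.4   1.13] [133. 340. 736.]
[0, 18, -13] [-6.2, -0.0, -0.0] | [ 1.1  -0.42  1.13] [137. 347. 756.]
[0, 19, -14] [-6.2, 0.0, -0.0] | [ 1.1  -0.43  1.12] [139. 352. 779.]
[1, 21, -14] [-6.3, 0.0, -0.0] | [ 1.1  -0.45  1.11] [140. 356. 804.]
[0, 22, -15] [-6.2, 0.0, -0.0] | [ 1.1  -0.46  1.09] [141. 358. 831.]
[0, 23, -15] [-6.2, 0.0, -0.0] | [ 1.1  -0.47  1.08] [140. 357. 858.]
[0, 25, -15] [-6.2, 0.0, -0.0] | [ 1.1  -0.48  1.06] [139. 354. 887.]
[0, 27, -15] [-6.3, 0.0, -0.0] | [ 1.1  -0.49  1.04] [136. 349. 918.]
[0, 28, -14] [-6.2, 0.0, -0.0] | [ 1.1  -0.49  1.02] [133. 342. 948.]
[0, 29, -15] [-6.2, 0.0, -0.0] | [ 1.1 -0.5  1. ] [128. 332. 978.]
```

{"name": "step_arm", "arguments": {
  "series": [
    [[2, 9, 7, -5.4, 0.2, 0.4], [2, 9, 5, -5.4, 0.2, 0.4], [2, 8, 4, -5.4, 0.2, 0.4], [2, 7, 3, -5.4, 0.3, 0.4], [2, 8, 1, -5.4, 0.2, 0.4], [2, 7, 0, -5.4, 0.2, 0.4], [1, 7, -1, -5.4, 0.2, 0.4], [2, 7, -3, -5.4, 0.2, 0.4]]
  ]
}}

```text
time_s: 2.6
eef_pos: [104.9, 269.9, 655.7]
tool_rot: [[-0.907, 0.409, -0.104], [0.422, 0.87, -0.256], [-0.014, -0.276, -0.961]]
ft_force: [0.1, -0.2, 0.5]
finger_gap: 0.5
gripper_force: 0.0
```

{"name": "step_arm", "arguments": {
  "series": [
    [[1, 7, -4, -5.4, 0.2, 0.4], [1, 8, -5, -5.3, 0.2, 0.5], [1, 8, -7, -5.4, 0.3, 0.4], [2, 9, -8, -5.4, 0.2, 0.4], [0, 14, -9, -6.3, 0, 0], [0, 14, -10, -6.2, 0, 0], [0, 16, -11, -6.2, 0, 0], [0, 17, -12, -6.3, 0, 0]]
  ]
}}

```text
time_s: 3.27
eef_pos: [135.7, 346.1, 732.4]
tool_rot: [[-0.894, 0.387, 0.226], [0.448, 0.77, 0.455], [0.002, 0.508, -0.862]]
ft_force: [0.6, 0.2, -0.6]
finger_gap: 0.1
gripper_force: 0.0
```

{"name": "step_arm", "arguments": {
  "series": [
    [[0, 18, -13, -6.2, 0, 0], [0, 19, -14, -6.2, 0, 0], [1, 21, -14, -6.3, 0, 0], [0, 22, -15, -6.2, 0, 0], [0, 23, -15, -6.2, 0, 0], [0, 25, -15, -6.2, 0, 0], [0, 27, -15, -6.3, 0, 0], [0, 28, -14, -6.2, 0, 0]]
  ]
}}

```text
time_s: 3.93
eef_pos: [140.4, 360.3, 945.3]
tool_rot: [[-0.896, 0.078, 0.436], [0.443, 0.149, 0.884], [0.004, 0.986, -0.168]]
ft_force: [0.2, 0.0, 0.9]
finger_gap: -0.2
gripper_force: 0.0
```

Run:
```python
from cell import robot
from plan import *
s=robot.get_state();P,R=np.array(s["eef_pos"]),np.array(s["tool_rot"])
print(s["time_s"],s["joints"].round(3),P.round(),R.round(3).tolist(),s["ft_force"].round(1))
q=s["joints"];w=wcyl(P-t*R[:,2])
print("cross")
w1=wrist(q[0],-.5,.5)
n=15;q1e=-.48
path=[(wrist(q[0]+(q1e-q[0])*k/n,-.5,.5),rot(q[0]+(q1e-q[0])*k/n,np.pi/2)) for k in range(1,n+1)]
P2,R2=rows((P,R),path)
print("down")
yaw=-.0842
Rg=rot(yaw,np.pi); tcp=np.array([564.6,-251.1,220]); w3=wcyl(tcp-t*Rg[:,2]); q2,q3=ik(w3); n=16
Rs=rot(q1e,np.pi/2)
pp=interp(w3,Rs,w3,Rg,n)
path=[(wrist(q1e+(w3[0]-q1e)*k/n,-.5+(q2+.5)*k/n,.5+(q2+q3-.5)*k/n),pp[k-1][1]) for k in range(1,n+1)]
rows((P2,R2),path)
```

```text
3.9333 [ 1.094 -0.271  0.848  0.019  1.163 -0.007] [140. 360. 945.] [[-0.896, 0.078, 0.436], [0.443, 0.149, 0.884], [0.004, 0.986, -0.168]] [0.2 0.  0.9]
cross
[-40, 28, -34] [-9.7, -7.0, 0.4] | [ 0.99 -0.5   1.  ] [164. 317. 978.]
[-38, 0, 2] [0.0, -6.0, -0.0] | [ 0.88 -0.5   1.  ] [196. 297. 978.]
[-37, 0, 1] [0.0, -6.0, -0.0] | [ 0.78 -0.5   1.  ] [226. 275. 978.]
[-37, 0, 2] [0.0, -6.0, -0.1] | [ 0.67 -0.5   1.  ] [253. 250. 978.]
[-38, 0, 2] [0.0, -6.1, 0.0] | [ 0.57 -0.5   1.  ] [278. 222. 978.]
[-37, 0, 2] [0.0, -6.0, 0.0] | [ 0.46 -0.5   1.  ] [300. 191. 978.]
[-37, 0, 2] [0.0, -6.0, 0.0] | [ 0.36 -0.5   1.  ] [318. 159. 978.]
[-37, 0, 2] [0.0, -6.0, 0.0] | [ 0.25 -0.5   1.  ] [333. 125. 978.]
[-38, 0, 2] [0.0, -6.0, 0.0] | [ 0.15 -0.5   1.  ] [345.  89. 978.]
[-37, 0, 2] [0.0, -6.0, 0.0] | [ 0.04 -0.5   1.  ] [352.  53. 978.]
[-37, 0, 2] [0.0, -6.0, 0.0] | [-0.06 -0.5   1.  ] [356.  16. 979.]
[-38, 0, 2] [0.0, -6.0, 0.0] | [-0.17 -0.5   1.  ] [356. -22. 979.]
[-37, 0, 2] [0.0, -6.1, 0.0] | [-0.27 -0.5   1.  ] [352. -59. 979.]
[-37, 0, 1] [0.1, -6.0, 0.0] | [-0.38 -0.5   1.  
[... 547 characters left out ...]
1.1, -1.1] | [-0.48 -0.02  1.1 ] [ 561. -229.  679.]
[2, -27, 47] [5.5, 1.1, -1.1] | [-0.48  0.05  1.12] [ 579. -237.  628.]
[1, -27, 47] [5.6, 1.1, -1.1] | [-0.48  0.11  1.13] [ 591. -244.  576.]
[1, -26, 46] [5.5, 1.1, -1.1] | [-0.48  0.18  1.14] [ 599. -250.  524.]
[1, -25, 47] [5.5, 1.2, -1.1] | [-0.48  0.25  1.16] [ 604. -254.  471.]
[2, -24, 46] [5.6, 1.1, -1.1] | [-0.48  0.32  1.17] [ 604. -256.  419.]
[1, -23, 47] [5.5, 1.1, -1.1] | [-0.48  0.39  1.19] [ 600. -257.  367.]
[2, -23, 46] [5.6, 1.1, -1.1] | [-0.48  0.45  1.2 ] [ 591. -256.  316.]
[2, -21, 46] [5.5, 1.1, -1.2] | [-0.48  0.52  1.22] [ 580. -255.  267.]
[3, -20, 45] [5.6, 1.1, -1.1] | [-0.48  0.59  1.23] [ 565. -251.  220.]
```

{"name": "step_arm", "arguments": {
  "series": [
    [[-40, 0, 1, 0, -5.9, 1], [-40, 0, 1, 0, -5.9, 1], [-40, 0, 1, 0, -5.9, 1], [-40, 0, 1, 0, -5.9, 1]]
  ]
}}

```text
time_s: 4.27
eef_pos: [274.5, 270.7, 943.7]
tool_rot: [[-0.636, 0.133, 0.76], [0.772, 0.108, 0.627], [0.002, 0.985, -0.171]]
ft_force: [-0.2, 0.8, 0.1]
finger_gap: -0.2
gripper_force: 0.0
```

{"name": "step_arm", "arguments": {
  "series": [
    [[-40, 0, 1, 0, -5.9, 1], [-40, 0, 1, 0, -5.9, 1], [-40, 0, 1, 0, -5.9, 1], [-40, 0, 1, 0, -5.9, 1]]
  ]
}}

```text
time_s: 4.6
eef_pos: [358.9, 134.8, 944.4]
tool_rot: [[-0.267, 0.162, 0.95], [0.964, 0.044, 0.264], [0.0, 0.986, -0.168]]
ft_force: [0.9, 1.4, -0.6]
finger_gap: 0.2
gripper_force: 0.0
```

{"name": "step_arm", "arguments": {
  "series": [
    [[-40, 0, 1, 0, -5.9, 1], [-40, 0, 1, 0, -5.9, 1], [-40, 0, 1, 0, -5.9, 1], [-40, 0, 1, 0, -5.9, 1], [-40, 0, 1, 0, -5.9, 1], [-40, 0, 1, 0, -5.9, 1], [-40, 0, 1, 0, -5.9, 1]]
  ]
}}

```text
time_s: 5.18
eef_pos: [353.5, -140.5, 945.8]
tool_rot: [[0.444, 0.144, 0.884], [0.896, -0.074, -0.438], [0.002, 0.987, -0.161]]
ft_force: [0.1, 0.4, 0.4]
finger_gap: -0.3
gripper_force: 0.0
```

```bash
cat > down.py <<'E'
import sys
from cell import robot
from plan import *
def go(tcp,n,yaw=-.0842):
    s=robot.get_state();P,R=np.array(s["eef_pos"]),np.array(s["tool_rot"])
    print(s["time_s"],s["joints"].round(3),P.round(),R.round(3).tolist(),s["ft_force"].round(1))
    w0=wcyl(P-t*R[:,2]);Rg=rot(yaw,np.pi);tcp=np.array(tcp,float);w3=wcyl(tcp-t*Rg[:,2]); a0=np.r_[w0[0],ik(w0)];a3=np.r_[w3[0],ik(w3)]
    pp=interp(w3,R,w3,Rg,n); path=[]
    for k in range(1,n+1):
        q=a0+(a3-a0)*k/n; path.append((wrist(q[0],q[1],q[1]+q[2]),pp[k-1][1]))
    rows((P,R),path)
if __name__=="__main__": go([float(v) for v in sys.argv[1:4]],int(sys.argv[4]))
E
python3 down.py 564.6 -251.1 230 20
```

```text
5.1833 [-0.495 -0.285  0.86   0.038  1.159 -0.019] [ 354. -141.  946.] [[0.444, 0.144, 0.884], [0.896, -0.074, -0.438], [0.002, 0.987, -0.161]] [0.1 0.4 0.4]
[2, -20, 38] [4.0, 0.8, -0.9] | [-0.5  -0.37  0.96] [ 385. -154.  920.]
[1, -20, 37] [4.0, 0.7, -0.9] | [-0.5  -0.32  0.97] [ 414. -167.  892.]
[1, -20, 37] [4.0, 0.8, -0.9] | [-0.5  -0.27  0.98] [ 441. -179.  862.]
[1, -19, 38] [3.9, 0.7, -0.9] | [-0.49 -0.22  1.  ] [ 467. -190.  830.]
[1, -19, 37] [4.0, 0.8, -0.9] | [-0.49 -0.17  1.01] [ 490. -200.  797.]
[0, -19, 37] [4.0, 0.7, -0.9] | [-0.49 -0.12  1.03] [ 511. -210.  763.]
[0, -19, 37] [4.0, 0.8, -0.9] | [-0.49 -0.07  1.04] [ 529. -219.  726.]
[1, -18, 37] [4.0, 0.7, -0.9] | [-0.49 -0.02  1.05] [ 546. -226.  690.]
[0, -17, 36] [4.0, 0.8, -0.9] | [-0.49  0.03  1.07] [ 561. -233.  653.]
[0, -18, 37] [4.0, 0.7, -0.9] | [-0.49  0.08  1.08] [ 572. -240.  614.]
[1, -17, 37] [3.9, 0.8, -0.9] | [-0.49  0.13  1.1 ] [ 582. -244.  575.]
[0, -17, 36] [4.0, 0.8, -0.9] | [-0.49  0.18  1.11] [ 589. -249.  536.]
[0, -16, 36] [4.0, 0.7, -0.9] | [-0.49  0.23  1.12] [ 594. -253.  497.]
[1, -16, 36] [4.0, 0.8, -0.9] | [-0.48  0.28  1.14] [ 597. -255.  458.]
[1, -15, 36] [4.0, 0.7, -0.8] | [-0.48  0.33  1.15] [ 597. -256.  419.]
[1, -16, 36] [4.0, 0.8, -0.9] | [-0.48  0.38  1.17] [ 595. -257.  380.]
[1, -14, 36] [4.0, 0.7, -0.9] | [-0.48  0.43  1.18] [ 591. -257.  341.]
[1, -15, 36] [3.9, 0.8, -0.9] | [-0.48  0.48  1.19] [ 584. -256.  303.]
[2, -14, 35] [4.0, 0.7, -0.9] | [-0.48  0.53  1.21] [ 575. -254.  266.]
[2, -13, 35] [4.0, 0.8, -0.9] | [-0.48  0.58  1.22] [ 565. -251.  230.]
```

{"name": "step_arm", "arguments": {
  "series": [
    [[2, -20, 35, 4, 0.8, -0.9], [1, -20, 35, 4, 0.7, -0.9], [1, -20, 35, 4, 0.8, -0.9], [1, -20, 35, 4, 0.7, -0.9], [1, -20, 35, 4, 0.8, -0.9], [0, -20, 35, 4, 0.7, -0.9], [0, -20, 34, 4, 0.8, -0.9], [1, -20, 33, 4, 0.7, -0.9]]
  ]
}}

```text
time_s: 5.85
eef_pos: [525.9, -218.1, 690.4]
tool_rot: [[0.307, 0.65, 0.695], [0.949, -0.159, -0.271], [-0.065, 0.743, -0.666]]
ft_force: [1.1, 0.3, 0.9]
finger_gap: -0.1
gripper_force: 0.0
```

```bash
python3 down.py 564.6 -251.1 230 13
```

```text
5.85 [-0.493 -0.01   1.045  0.095  1.269 -0.197] [ 526. -218.  690.] [[0.307, 0.65, 0.695], [0.949, -0.159, -0.271], [-0.065, 0.743, -0.666]] [1.1 0.3 0.9]
[0, -14, 35] [3.7, 0.7, -0.8] | [-0.49 -0.04  1.13] [ 541. -225.  657.]
[0, -14, 34] [3.6, 0.7, -0.9] | [-0.49  0.01  1.14] [ 554. -232.  623.]
[0, -14, 35] [3.7, 0.7, -0.8] | [-0.49  0.06  1.15] [ 565. -237.  587.]
[0, -14, 34] [3.6, 0.7, -0.8] | [-0.49  0.11  1.15] [ 573. -242.  552.]
[0, -13, 35] [3.7, 0.7, -0.8] | [-0.49  0.16  1.16] [ 581. -246.  515.]
[0, -13, 34] [3.6, 0.6, -0.9] | [-0.49  0.22  1.17] [ 585. -249.  479.]
[0, -13, 34] [3.7, 0.7, -0.8] | [-0.49  0.27  1.18] [ 588. -252.  443.]
[0, -12, 34] [3.6, 0.7, -0.8] | [-0.48  0.32  1.18] [ 589. -255.  407.]
[1, -13, 34] [3.7, 0.7, -0.8] | [-0.48  0.37  1.19] [ 588. -255.  371.]
[1, -12, 34] [3.6, 0.7, -0.9] | [-0.48  0.43  1.2 ] [ 585. -255.  335.]
[1, -11, 34] [3.7, 0.7, -0.8] | [-0.48  0.48  1.21] [ 580. -255.  299.]
[1, -12, 34] [3.6, 0.7, -0.8] | [-0.48  0.53  1.21] [ 573. -254.  264.]
[2, -11, 33] [3.7, 0.7, -0.9] | [-0.48  0.58  1.22] [ 564. -251.  230.]
```

{"name": "step_arm", "arguments": {
  "series": [
    [[0, -14, 35, 3.7, 0.7, -0.8], [0, -14, 34, 3.6, 0.7, -0.9], [0, -14, 35, 3.7, 0.7, -0.8], [0, -14, 34, 3.6, 0.7, -0.8], [0, -13, 35, 3.7, 0.7, -0.8], [0, -13, 34, 3.6, 0.6, -0.9], [0, -13, 34, 3.7, 0.7, -0.8], [0, -12, 34, 3.6, 0.7, -0.8]]
  ]
}}

```text
time_s: 6.52
eef_pos: [587.8, -256.6, 407.3]
tool_rot: [[0.169, 0.938, 0.304], [0.984, -0.144, -0.101], [-0.05, 0.316, -0.947]]
ft_force: [1.0, -0.7, -0.1]
finger_gap: 0.1
gripper_force: 0.0
```

{"name": "step_arm", "arguments": {
  "series": [
    [[1, -13, 34, 3.7, 0.7, -0.8], [1, -12, 34, 3.6, 0.7, -0.9], [1, -11, 34, 3.7, 0.7, -0.8], [0, 0, 0, 0, 0, 0]]
  ]
}}

```text
time_s: 6.85
eef_pos: [576.9, -257.1, 293.7]
tool_rot: [[0.119, 0.986, 0.113], [0.993, -0.115, -0.036], [-0.023, 0.116, -0.993]]
ft_force: [-0.8, -0.1, -1.0]
finger_gap: -0.2
gripper_force: 0.0
```

```bash
python3 down.py 564.6 -251.1 190 4
```

```text
6.85 [-0.485  0.401  1.296  0.021  1.328 -0.371] [ 577. -257.  294.] [[0.119, 0.986, 0.113], [0.993, -0.115, -0.036], [-0.023, 0.116, -0.993]] [-0.8 -0.1 -1. ]
[1, -5, 26] [1.7, 0.4, -0.5] | [-0.48  0.52  1.22] [ 575. -257.  267.]
[2, -5, 25] [1.6, 0.3, -0.5] | [-0.48  0.55  1.23] [ 572. -255.  242.]
[1, -5, 26] [1.7, 0.4, -0.4] | [-0.48  0.59  1.24] [ 569. -254.  216.]
[2, -5, 25] [1.7, 0.3, -0.5] | [-0.48  0.62  1.25] [ 565. -251.  190.]
```

{"name": "step_arm", "arguments": {
  "series": [
    [[1, -5, 26, 1.7, 0.4, -0.5], [2, -5, 25, 1.6, 0.3, -0.5], [1, -5, 26, 1.7, 0.4, -0.4], [2, -5, 25, 1.7, 0.3, -0.5], [0, 0, 0, 0, 0, 0], [0, 0, 0, 0, 0, 0]]
  ]
}}

```text
time_s: 7.35
eef_pos: [566.8, -253.8, 199.2]
tool_rot: [[0.082, 0.997, 0.01], [0.997, -0.082, -0.01], [-0.009, 0.011, -1.0]]
ft_force: [-0.3, 0.2, 0.5]
finger_gap: 0.2
gripper_force: 0.0
```

```bash
python3 - <<'E'
from cell import robot
import cv2,pickle
from h import *
o=[]
s=robot.snapshot("top");o.append(cv2.resize(s["frame"][105:225,215:405],(760,480))[:290])
c=robot.snapshot("scene");o.append(cv2.resize(c["frame"][125:225,260:450],(760,400))[60:370])
for n,k in(("top",s),("scene",c)):print(n,proj(k,[(564.6,-251.1,190-22)]))
cv2.imwrite("pics/p9.png",np.vstack(o)[:600,:,::-1])
E
python3 down.py 564.6 -251.1 153 2
```

```text
top [[338.71042584 130.03055481]]
scene [[374.60058314 160.00092722]]
7.45 [-0.479  0.494  1.375 -0.005  1.255 -0.396] [ 567. -254.  202.] [[0.081, 0.997, 0.013], [0.997, -0.081, -0.012], [-0.011, 0.014, -1.0]] [-0.  -0.5  1.2]
[2, -1, 24] [0.4, 0.3, 0.1] | [-0.48  0.64  1.26] [ 567. -253.  178.]
[1, -3, 25] [0.4, 0.3, 0.1] | [-0.48  0.67  1.27] [ 564. -251.  153.]
```

View pics/p9.png

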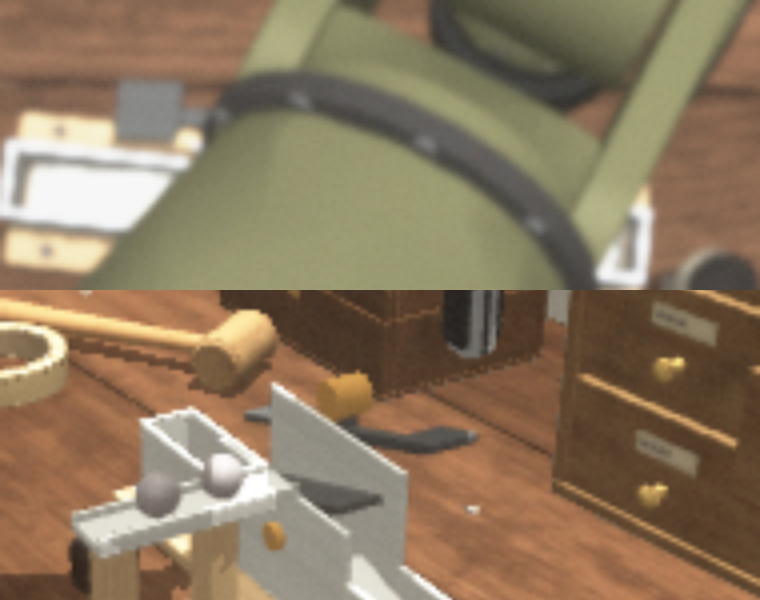

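{"name": "step_arm", "arguments": {
  "series": [
    [[2, -1, 22, 0.4, 0.3, 0], [1, -1, 20, 0.4, 0.3, 0], [0, 0, 10, 0, 0, 0], [0, 0, 8, 0, 0, 0], [0, 0, 8, 0, 0, 0], [0, 0, 0, 0, 0, 0]]
  ]
}}

```text
time_s: 7.95
eef_pos: [564.8, -251.4, 130.9]
tool_rot: [[0.08, 0.997, -0.004], [0.997, -0.08, 0.001], [0.0, -0.004, -1.0]]
ft_force: [0.5, 0.4, -0.3]
finger_gap: 0.1
gripper_force: 0.0
```

{"name": "step_arm", "arguments": {
  "series": [
    [[0, 0, 6, 0, 0, 0], [0, 0, 6, 0, 0, 0], [0, 0, 0, 0, 0, 0]]
  ]
}}

```text
time_s: 8.2
eef_pos: [564.6, -251.3, 118.6]
tool_rot: [[0.08, 0.997, -0.005], [0.997, -0.08, 0.001], [0.0, -0.005, -1.0]]
ft_force: [-0.5, -0.1, -1.1]
finger_gap: 0.2
gripper_force: 0.0
```

{"name": "step_arm", "arguments": {
  "series": [
    [[0, 0, -30, 0, 0, 0], [0, 0, -30, 0, 0, 0], [0, 0, -20, 0, 0, 0], [14, -34, 0, 0, 0, 0], [14, -34, 0, 0, 0, 0], [14, -34, 0, 0, 0, 0], [14, -34, 0, 0, 0, 0], [14, -34, 0, 0, 0, 0]]
  ]
}}

```text
time_s: 8.87
eef_pos: [399.7, -167.3, 200.2]
tool_rot: [[0.079, 0.997, -0.003], [0.997, -0.079, -0.0], [-0.0, -0.003, -1.0]]
ft_force: [0.6, -0.2, 1.9]
finger_gap: 0.1
gripper_force: 0.0
```

{"name": "step_arm", "arguments": {
  "series": [
    [[5, -10, 0, 0, 0, 0], [0, 0, 0, 0, 0, 0], [0, 0, 0, 0, 0, 0]]
  ]
}}

```text
time_s: 9.12
eef_pos: [392.0, -162.6, 201.0]
tool_rot: [[0.079, 0.997, -0.002], [0.997, -0.079, -0.001], [-0.001, -0.002, -1.0]]
ft_force: [-0.1, -0.8, -0.4]
finger_gap: -0.1
gripper_force: 0.0
```

Run:
```python
from cell import robot
from h import *
import pickle
s=robot.snapshot("scene");o=pickle.load(open("s0.pkl","rb"))["scene"]
g=lambda u:[(v["frame"][int(u[1])-1:int(u[1])+2,int(u[0])-1:int(u[0])+2].reshape(-1,3).mean(0)).round().tolist() for v in(o,s)]
c,sn=np.cos(-.0842),np.sin(-.0842)
W=lambda x,y,z:(481.1+c*x-sn*y,-169.8+sn*x+c*y,z)
for n,p in(("Lup",(87,61,129)),("Rup",(87,-61,129)),("Rdn",(87,-92,81)),("cwR",(87,20,125)),("cwL",(87,-20,125)),("ballF",(-4,0,100)),("ballR",(-43,0,100)),("tin",None)):
    if p: u=proj(s,W(*p))[0];print(n,u.round(),g(u))
st=robot.get_state();print(st["time_s"],st["eef_pos"],st["tool_rot"].round(3).tolist(),st["joints"].round(2));print(W(-90,0,0),W(22,0,0))
t=robot.snapshot("top");pickle.dump((s,t),open("s2.pkl","wb"))
```

```text
Lup [336. 155.] [[93.0, 68.0, 50.0], [156.0, 155.0, 150.0]]
Rup [368. 175.] [[140.0, 134.0, 126.0], [159.0, 111.0, 79.0]]
Rdn [376. 202.] [[142.0, 99.0, 70.0], [159.0, 158.0, 152.0]]
cwR [346. 163.] [[255.0, 240.0, 139.0], [158.0, 113.0, 80.0]]
cwL [357. 170.] [[154.0, 108.0, 78.0], [255.0, 247.0, 152.0]]
ballF [315. 187.] [[208.0, 200.0, 195.0], [215.0, 207.0, 203.0]]
ballR [299. 191.] [[197.0, 188.0, 182.0], [204.0, 195.0, 189.0]]
9.1667 [ 392.41263245 -162.78932575  200.7649077 ] [[0.08, 0.997, -0.003], [0.997, -0.08, -0.0], [-0.001, -0.002, -1.0]] [-0.48  0.08  1.92 -0.    1.15 -0.4 ]
(np.float64(391.41884535830525), np.float64(-162.2309510417476), 0) (np.float64(503.0220600235254), np.float64(-171.65021196757283), 0)
```

{"name": "step_arm", "arguments": {
  "series": [
    [[0, 0, 30, 0, 0, 0], [0, 0, 30, 0, 0, 0], [0, 0, 22, 0, 0, 0], [0, 0, 0, 0, 0, 0], [0, 0, 0, 0, 0, 0]]
  ]
}}

```text
time_s: 9.63
eef_pos: [391.6, -162.6, 117.9]
tool_rot: [[0.08, 0.997, -0.006], [0.997, -0.08, 0.001], [0.001, -0.006, -1.0]]
ft_force: [0.6, -0.5, -0.1]
finger_gap: 0.2
gripper_force: 0.0
```

{"name": "step_arm", "arguments": {
  "series": [
    [[0, 4, 0, 0, 0, 0], [0, 4, 0, 0, 0, 0], [0, 4, 0, 0, 0, 0], [0, 4, 0, 0, 0, 0]]
  ]
}}

```text
time_s: 9.97
eef_pos: [408.2, -163.9, 119.0]
tool_rot: [[0.079, 0.997, -0.002], [0.997, -0.079, -0.001], [-0.001, -0.002, -1.0]]
ft_force: [-0.5, -0.5, -0.2]
finger_gap: -0.1
gripper_force: 0.0
```

{"name": "step_arm", "arguments": {
  "series": [
    [[0, 4, 0, 0, 0, 0], [0, 4, 0, 0, 0, 0], [0, 4, 0, 0, 0, 0], [0, 4, 0, 0, 0, 0], [0, 4, 0, 0, 0, 0], [0, 4, 0, 0, 0, 0], [0, 4, 0, 0, 0, 0], [0, 4, 0, 0, 0, 0]]
  ]
}}

```text
time_s: 10.63
eef_pos: [439.5, -166.2, 118.0]
tool_rot: [[0.079, 0.997, -0.004], [0.997, -0.079, 0.0], [-0.0, -0.004, -1.0]]
ft_force: [0.5, -0.5, 0.3]
finger_gap: 0.4
gripper_force: 0.1
```

{"name": "step_arm", "arguments": {
  "series": [
    [[0, 4, 0, 0, 0, 0], [0, 4, 0, 0, 0, 0], [0, 4, 0, 0, 0, 0], [0, 4, 0, 0, 0, 0], [0, 4, 0, 0, 0, 0], [0, 4, 0, 0, 0, 0], [0, 4, 0, 0, 0, 0], [0, 4, 0, 0, 0, 0]]
  ]
}}

```text
time_s: 11.3
eef_pos: [471.5, -168.8, 117.9]
tool_rot: [[0.08, 0.997, -0.004], [0.997, -0.08, 0.0], [-0.0, -0.004, -1.0]]
ft_force: [-0.2, -0.2, -0.3]
finger_gap: 0.3
gripper_force: 0.1
```

{"name": "step_arm", "arguments": {
  "series": [
    [[0, 4, 0, 0, 0, 0], [0, 4, 0, 0, 0, 0], [0, 4, 0, 0, 0, 0], [0, 4, 0, 0, 0, 0], [0, 4, 0, 0, 0, 0], [0, 4, 0, 0, 0, 0], [0, 4, 0, 0, 0, 0], [0, 2, 0, 0, 0, 0]]
  ]
}}

```text
time_s: 11.97
eef_pos: [501.5, -171.2, 117.8]
tool_rot: [[0.079, 0.997, -0.004], [0.997, -0.079, 0.0], [-0.0, -0.004, -1.0]]
ft_force: [-0.3, 0.6, 0.6]
finger_gap: -0.3
gripper_force: 0.0
```

{"name": "step_arm", "arguments": {
  "series": [
    [[0, 0, 0, 0, 0, 0], [0, -10, 0, 0, 0, 0], [0, -10, 0, 0, 0, 0], [0, -10, -30, 0, 0, 0], [0, -20, -35, 0, 0, 0], [0, -20, -35, 0, 0, 0], [0, -20, -30, 0, 0, 0], [0, -40, 0, 0, 0, 0]]
  ]
}}

```text
time_s: 12.63
eef_pos: [373.6, -161.6, 253.4]
tool_rot: [[0.079, 0.997, 0.004], [0.997, -0.079, -0.004], [-0.004, 0.004, -1.0]]
ft_force: [0.6, -1.3, 1.8]
finger_gap: -0.2
gripper_force: 0.0
```

Run:
```python
from cell import robot
import cv2,pickle
from h import *
c=robot.snapshot("scene");s=robot.snapshot("top")
W=lambda x,y,z:(481.1+.9965*x+.0841*y,-169.8-.0841*x+.9965*y,z)
for k in(s,c):print(proj(k,[W(50,-146,33),W(50,-122,38),W(50,146,33)]).round())
a=cv2.resize(s["frame"][115:240,205:405],(480,300));b=cv2.resize(c["frame"][150:280,255:415],(740,600))
b=b[:300*2]; cv2.imwrite("pics/fin.png",np.vstack([np.pad(a,((0,0),(0,120),(0,0))),cv2.resize(c["frame"][150:225,260:410],(600,300))])[:,:,::-1])
print(robot.get_state()["eef_pos"])
```

```text
[[367. 166.]
 [356. 165.]
 [226. 153.]]
[[376. 239.]
 [369. 232.]
 [304. 182.]]
[ 368.71442948 -160.19076963  249.2089178 ]
```

View pics/fin.png

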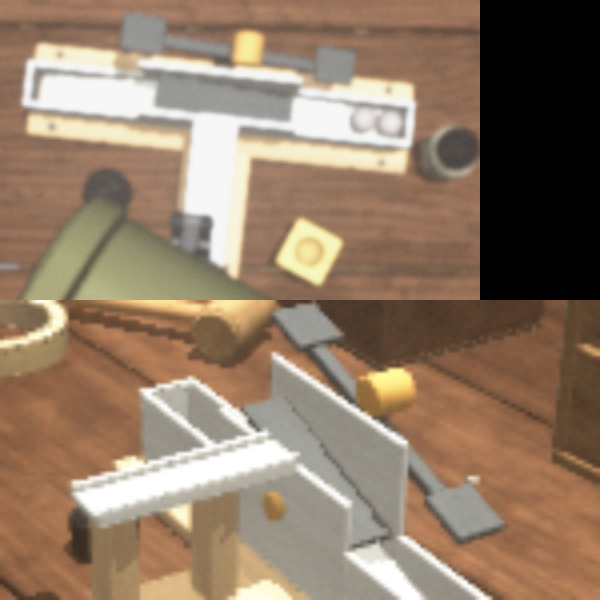

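The final picture shows both balls at rest in the right chute, at about (362,122) and (390,124) in the top view. The gate is tilted right with its left pad raised, and the tin, block and jar have not moved. The robot is touching nothing.

```bash
python3 -c "
from cell import robot
print(robot.hand_in())"
```

```text
the job is handed in; nothing more can be done
None
```

I rocked the gate over to the right and pushed both balls along the channel; they came to rest in the right chute, the tin, block and jar did not move, and I handed the job in at about 13 s.

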